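# Unlock the medicine box and hold the latch drawn

### The arm

A 6-joint arm with a two-finger parallel gripper is mounted at the origin on a cart in front of the work surface, level with it; the furniture and walls round the work are solid. World frame = base frame: x ahead of the robot, y to its left, z up, the work surface at z = 0. Lengths are in m, angles in rad, forces in N, time in s.
With the tool pointing down it reaches from about 0.35 to 1 m from the base axis. Payload 7.1 kg.
Tool frame: the origin (TCP) lies at the very end of the fingers, on their centre line; the grasp point (between the pads) lies 19 mm behind it; z points along the fingers, y is the direction in which the jaws open and shut (so a half turn about z gives the same grasp; the last joint's range is limited). The gripper opens to 85 mm and grips with 20 to 120 N. Pads are 22 mm wide; open, the fingers measure 114 mm over their backs; the gripper's body (76 mm by 85 mm) begins 54 mm behind the grasp point. The pads swing forward as they close: fully open they stand 13 mm farther back than shut.
Start: joints at [1.214, 0.423, 1.63, -0, 1.089, -0.019], TCP at [0.207, 0.59, 0.231] pointing down, gripper open.
Joint ranges: [-3, 3], [-0.9, 2.11], [0.09, 2.58], [-1.31, 4.45], [0.11, 2.69], [-2.54, 2.54]. Speed limits (rad/s): [2.39, 2.39, 3.01, 3.14, 3.14, 3.14].

### API

Orientations are given as a unit quaternion [w, x, y, z].
In Python, from station import manip gives the robot as it stands. The module is installed in compiled form; this text tells all that it offers.
- The arm moves only by the shell command python3 -m jog 'ROWS' [FORCE]. ROWS is JSON, one flat list of numbers, 7 for each row, row after row: the shift along the tool's x, y, z in units of 25 mm (1.0 is 25 mm), then the turn, a rotation vector about the tool's x, y, z in units of 6 degrees (1.0 is 6 degrees), then the opening, from 0 (shut) to 1 (fully open). A call has 1 to 5 rows; each row is the pose to reach, as a shift and turn from the pose commanded when the call began, along the tool's axes at that moment; what a row does not reach only later rows make up. A row lasts 1/8 s, in which the tool goes at most 62.5 mm and 10.7 degrees, less where a joint would pass 70% of its speed; a pose out of reach is approached as far as the arm can. A call with a gripper value outside its range is refused whole. The fingers move at their own pace and stop on an object; FORCE is the grip in N (left out, the last holds). Time passes only in rows, so rows that repeat a pose let the fingers close. It gives the time, the measured TCP pose, the force and the opening at its end, in the units of the state.
- manip.get_obs(): the state, without advancing time (a new reading comes with each control period).
- manip.grab_frame(name): name is "scene" or "top" or "wrist"; returns (picture, depth): 400x640x3 uint8, red, green, blue; 400x640 float32, m along the optical axis (not along the pixel's ray), 0 where there is no reading.
- manip.camera_model(name): a dict with "fx", "fy", "cx", "cy" (pixels), "camera_from_world" (4x4, takes a point from world to camera coordinates). Camera axes: x right, y down, z forward; pixel columns grow to the right and rows downward; lengths in m; the calibration is good to about 2 mm. The wrist camera is an equidistant fisheye: a pixel r from the principal point sees the ray r / f radians off the axis. A picture is of the moment at which its call begins: read the wrist's pose just before it. camera_model takes no time and is no camera call; for the wrist camera it gives the pose at the moment of the call.
- manip.sign_off(): hands the job in, once; it reports no verdict.
The state is a dict: "time": time; "q": joint angles; "qvel": joint speeds; "joint_efforts": joint torques, N m; "eef_pos": TCP position; "orientation": TCP orientation; "wrist_force": force on the tool from outside, world axes, zero at the start; "ft_torque": the same for the moment, N m; "finger_gap": finger opening in m.
Only numpy, scipy, OpenCV 4.12 (cv2) and the standard library are available. Lean on these libraries where they do the work, as an engineer would, in place of code of your own. Each camera call takes 0.05 s, during which the arm holds its last target.

### The job

Take the round-headed key out of the wooden key dock and unlock the grey medicine box: if the little swinging cover lies over the keyhole, swing it clear first; push the key fully home past the sticky pins, rocking it a little if it catches, then turn it clockwise a quarter turn to its stop so that the latch tongue is drawn. The lock springs back if let go, so finish while still gripping the key and holding it turned, so that I can lift the lid; leave the other key in the dock and do not disturb the tumbler and the mug.

Things in the scene. Friction and masses are not known exactly. Their poses are not given: they have to be found in the camera images.
- medicine_box: Grey steel box, 190 wide (y), 172 deep (x), lid top 86 above the board, fixed; origin on the board (board top z = 0.050) below the keyway. x from lock to lid, y left, z up. Its steel lock case (48 by 64, top face 94 above the board, highest part but for the cover) reaches 24 in front of and behind the keyway, 25 to its right, 39 to its left; lid and keeper begin 41 behind the keyway.
- keyway (a point): Centre of the keyway's mouth in the case's top face; axes as the box's. Slot 11.4 long (x) by 5.4 wide (y): 4 of fixed face plate, then the cylinder. Two pairs of sticky sprung pins stand into its ends, about 13 and 20 deep: the key's teeth catch on them twice on the way in, at about 5 to 20 N; rocking it a millimetre or two along x helps. The key turns only with its shoulder within 2.5 of the face plate, and cannot be drawn out while turned.
- lock_cylinder (a joint): Angle of the lock cylinder (rad): 0 at rest, grows clockwise seen from above, stop at 1.40. A spring turns it back (0.02 N m at 0, 0.08 N m at the stop). The key has about 0.14 rad of play in it and a gripped key twists a little between the fingers, so turn the fingers about a full quarter turn or slightly more (1.6 to 1.75) to reach the stop.
- latch_tongue (a joint): Travel (m) of the brass latch tongue, 14 wide, that runs from the lock case into the keeper on the lid's front edge: 0 locked; the cylinder draws it back by 0.011 per rad; clear of the keeper above 0.012.
- keyhole_cover (a joint): Angle (rad) of the flat steel dust cover, 2 thick, 19 wide, on the case's top face. It turns about a vertical rivet 24 to the left (+y) of the keyway; 0: over the keyhole; grows counter-clockwise seen from above, its free end swinging towards the lid (+x); clear of key and fingers from about 1.1; stop at 1.9. It stays where it is left (light friction, about 0.5 N at the tab).
- cover_tab (a point): Centre of the thumb tab on the cover's free end, 27 from the rivet: an upright plate 4 thick, 11 long (along the cover), its top 12 above the case's top face. Axes turn with the cover and match the box's at cover angle 0; the flat sides look along x.
- box_key_head (a point): Box key, at the centre of its round black head, a disc 29 across, 9 thick (grasp here). Stands upright, blade down: x along the thickness, y along the width of head and blade, z up. Shoulder (18 by 8, 12 high): its underside, 25 below, seats on the dock's top or the lock's face. Then 7 of round neck, then the toothed blade, 10 wide, 4 thick, tip 53.5 below. Enters either way round. 45 g.
- other_key_head (a point): A different key with a rectangular black head 34 wide, 24 high, 9 thick; the point lies 25 above its shoulder's underside. It stands in the dock's other slot, 52 from the box key. Its 12 wide blade does not fit the lock. Leave it in the dock.
- key_dock: Wooden key dock, base 112 by 50, 42 high, fixed on the board; origin at the centre of its underside, y along its length. Two slots, 14 by 6 and 34 deep, at 26 either way along y, hold the keys (wide side along y); which key is in which slot varies.
- tumbler: Drinking glass, 81 across, 91 high, on a small chopping board to the right (its top z = 0.050 too); origin at the centre of its foot. Not to be disturbed.
- polka_mug: Dotted mug, 87 across, 117 with its handle, 97 high, on the small chopping board to the right; origin at its foot. Not to be disturbed.

How it is judged:
On the way:
1. the round-headed key is fully home in the keyway (shoulder within 2.5 mm of the face plate), lock not yet turned (z of box_key_head in the frame of keyway below 0.0275 m and horizontal distance between box_key_head and keyway below 0.005 m and value of joint lock_cylinder below 0.4 rad), for 0.1 s.
At the end, for the whole second after the job is handed in: The fingers grip the box key (over 2 N), which is fully home (within 2.5 mm) and holds the lock cylinder still, turned by over 1.15 rad (stop at 1.4), the latch tongue drawn over 12 mm; the other key is in the dock (moved under 15 mm), tumbler and mug where they stood (20 mm) (value of joint lock_cylinder above 1.15 rad and value of joint latch_tongue above 0.012 m and z of box_key_head in the frame of keyway below 0.0275 m and horizontal distance between box_key_head and keyway below 0.005 m and contact force between the fingers and box_key above 2 N and velocity of joint lock_cylinder below 0.1 rad/s and distance of other_key_head from where it was at the start of the episode below 0.015 m and distance of each of tumbler, polka_mug from where it was at the start of the episode below 0.02 m); the arm keeps its last pose, push and grip.
It fails at once if the other key is taken out of the dock or knocked (moved 15 mm) (distance of other_key_head from where it was at the start of the episode above 0.015 m).
It fails at once if the tumbler or the mug is shifted by more than 20 mm or knocked over (distance of any of tumbler, polka_mug from where it was at the start of the episode above 0.02 m or angle between any of tumbler, polka_mug's own z axis and vertical above 0.3 rad).
It also fails if it takes over 72 s, if anything falls off the work surface, if the arm or the gripper's body presses on something with over 40 N, if the wrist force passes 120 N, or if a joint passes its speed limit or range.

## Working session

There is one attempt and no reset: what is moved stays moved. The work goes in short steps, Python scripts to look and compute and a shell command to move; the robot and the scene stay as the last step left them, time stands still between calls to the robot, and variables do not carry over. Pictures are saved under pics/ and viewed, and the job is handed in when it is done.

```bash
mkdir -p pics
cat > h.py <<'E'
import numpy as np, cv2
from station import manip
def save(n,f):
    p,d=manip.grab_frame(n); cv2.imwrite('pics/'+f+'.png',p[:,:,::-1]); np.save('pics/'+f+'.npy',d); 
    m=manip.camera_model(n); np.savez('pics/'+f+'_m.npz',**{k:np.array(v) for k,v in m.items()}); return p,d,m
def load(f):
    return cv2.imread('pics/'+f+'.png'),np.load('pics/'+f+'.npy'),dict(np.load('pics/'+f+'_m.npz'))
def cloud(d,m):
    v,u=np.mgrid[:d.shape[0],:d.shape[1]]
    c=np.stack([(u-m['cx'])/m['fx']*d,(v-m['cy'])/m['fy']*d,d],-1)
    T=np.linalg.inv(m['camera_from_world'])
    return c@T[:3,:3].T+T[:3,3]
E
python3 - <<'E'
from h import *
for n in('scene','top','wrist'): save(n,n+'0')
print(manip.get_obs())
for n in('scene','top','wrist'): print(manip.camera_model(n))
E
```

```text
{'time': 0.15, 'q': array([ 1.21399954e+00,  4.23681489e-01,  1.63051187e+00, -2.97968685e-06,
        1.08855472e+00, -1.90043009e-02]), 'qvel': array([-0.00127591, -0.00239897, -0.00326612,  0.0006972 ,  0.00083486,
       -0.0005852 ]), 'joint_efforts': array([ 5.16236450e-04, -5.57769585e+01, -2.82019204e+01,  1.03594205e-04,
        4.72281215e-03, -1.55777497e-05]), 'eef_pos': array([0.20696271, 0.5893    , 0.23071515]), 'orientation': array([-1.06618753e-04,  1.68093691e-01,  9.85770854e-01, -5.67791556e-04]), 'wrist_force': array([-0.43648351,  0.09507455, -0.03541759]), 'ft_torque': array([-0.02351838, -0.0112961 ,  0.03576807]), 'finger_gap': 0.08590783308562128}
{'fx': 379.21729965327904, 'fy': 379.21729965327904, 'cx': 322.79332794526266, 'cy': 203.31092360793832, 'camera_from_world': array([[ 0.42960454, -0.90296238, -0.00994377, -0.26087299],
       [-0.49486206, -0.22620215, -0.83901378,  0.41391422],
       [ 0.75534858,  0.36536492, -0.5440193 ,  0.73286163],
       [ 0.        ,  0.        ,  0.        ,  1.        ]])}
{'fx': 471.46683565779296, 'fy': 471.46683565779296, 'cx': 316.3305368660043, 'cy': 195.05544671539087, 'camera_from_world': array([[ 0.0241752 , -0.99941305,  0.02427183, -0.0267513 ],
       [-0.98158706, -0.02833171, -0.18890249,  0.5987695 ],
       [ 0.18947928, -0.01925816, -0.98169584,  1.28859472],
       [ 0.        ,  0.        ,  0.        ,  1.        ]])}
{'fx': 309.70691628693146, 'fy': 309.70691628693146, 'cx': 319.09748009238973, 'cy': 200.53436466104523, 'camera_from_world': array([[ 3.31508920e-01,  9.43451583e-01, -9.72480712e-04,
        -6.23829469e-01],
       [ 9.05074147e-01, -3.17732562e-01,  2.82642546e-01,
        -3.62143026e-02],
       [ 2.66350568e-01, -9.45786922e-02, -9.59224815e-01,
         3.79773366e-01],
       [ 0.00000000e+00,  0.00000000e+00,  0.00000000e+00,
         1.00000000e+00]])}
```

View pics/scene0.png

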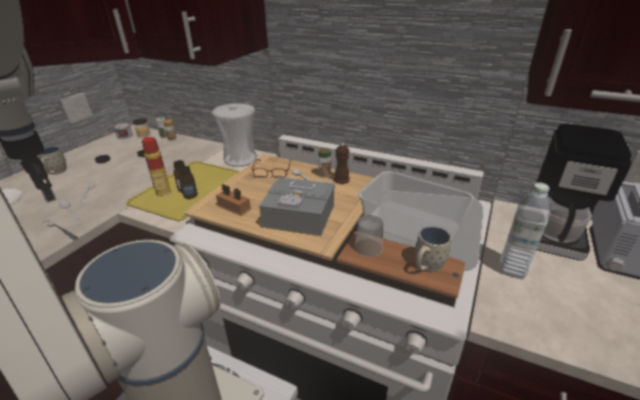

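View pics/top0.png

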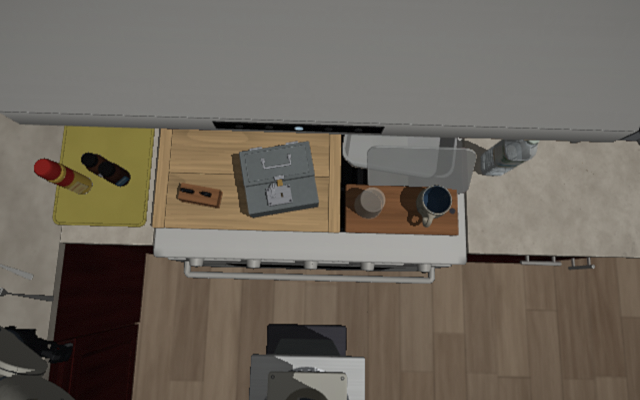

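View pics/wrist0.png

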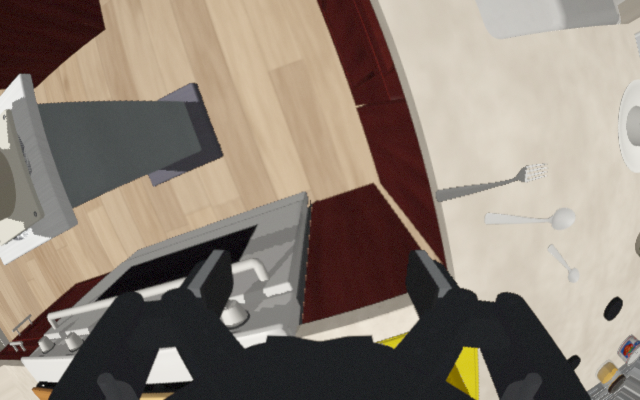

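Run:
```python
from h import *
im,d,m=load('top0')
c=cv2.resize(im[130:230,160:340],None,fx=4.4,fy=4.4,interpolation=cv2.INTER_CUBIC); cv2.imwrite('pics/top0c.png',c)
im2,d2,m2=load('scene0')
c=cv2.resize(im2[170:245,200:340],None,fx=5.5,fy=5.5,interpolation=cv2.INTER_CUBIC); cv2.imwrite('pics/scene0c.png',c)
P=cloud(d,m)
for u,v in [(200,192),(277,190),(270,182),(280,170),(290,205),(185,187),(205,192),(250,225),(370,200),(436,200)]: print(u,v,P[v,u].round(4))
```

```text
200 192 [0.5922 0.3121 0.0907]
277 190 [0.5938 0.0962 0.1414]
270 182 [0.6172 0.1166 0.1318]
280 170 [0.6502 0.0907 0.1363]
290 205 [0.5563 0.0606 0.1285]
185 187 [0.6051 0.3546 0.0903]
205 192 [0.5853 0.29   0.1286]
250 225 [0.5085 0.1737 0.0551]
370 200 [ 0.5745 -0.1537  0.1371]
436 200 [ 0.5954 -0.3553  0.0539]
```

View pics/top0c.png

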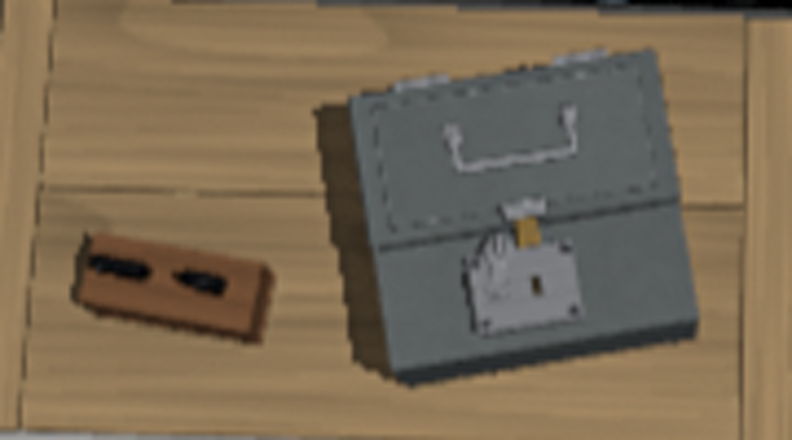

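View pics/scene0c.png

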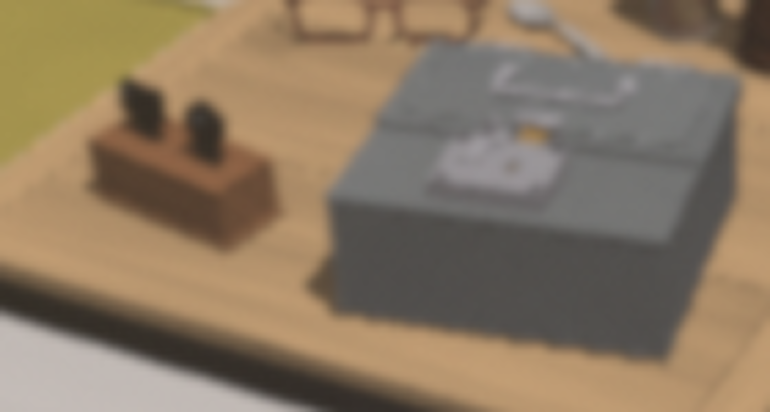

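```bash
cat >> h.py <<'E'
from scipy.spatial.transform import Rotation as R
def toolT(o=None):
    o=o or manip.get_obs(); q=o['orientation']; T=np.eye(4); T[:3,:3]=R.from_quat([q[1],q[2],q[3],q[0]]).as_matrix(); T[:3,3]=o['eef_pos']; return T
def plan(pos,psi):
    # rows for tool-down pose with tool y yaw psi (deg); prints shift (25mm) & rotvec (6deg)
    T=toolT(); p=np.radians(psi); y=np.array([np.cos(p),np.sin(p),0]); z=np.array([0,0,-1.]); G=np.stack([np.cross(y,z),y,z],1)
    s=T[:3,:3].T@(np.array(pos)-T[:3,3])/.025
    r=R.from_matrix(T[:3,:3].T@G).as_rotvec(degrees=True)/6
    print('tcp',T[:3,3].round(4),'psi',np.degrees(np.arctan2(T[1,1],T[0,1])).round(2),'shift',s.round(3),'rot',r.round(3))
def pix(u,v,m,z):
    "wrist fisheye pixel -> world point on plane z"
    a=np.array([u-m['cx'],v-m['cy']]); r=np.hypot(*a); th=r/m['fx']
    ray=np.array([*(a/max(r,1e-9)*np.sin(th)),np.cos(th)])
    T=np.linalg.inv(m['camera_from_world']); w=T[:3,:3]@ray; o=T[:3,3]
    return o+w*(z-o[2])/w[2]
def proj(P,m):
    c=m['camera_from_world'][:3,:3]@np.array(P)+m['camera_from_world'][:3,3]
    r=np.hypot(c[0],c[1]); th=np.arctan2(r,c[2]); return m['cx']+m['fx']*th*c[0]/r,m['cy']+m['fy']*th*c[1]/r
def projp(P,m):
    c=m['camera_from_world'][:3,:3]@np.array(P)+m['camera_from_world'][:3,3]
    return m['cx']+m['fx']*c[0]/c[2],m['cy']+m['fy']*c[1]/c[2]
def pixp(u,v,m,z):
    ray=np.array([(u-m['cx'])/m['fx'],(v-m['cy'])/m['fy'],1]); T=np.linalg.inv(m['camera_from_world']); w=T[:3,:3]@ray; o=T[:3,3]
    return o+w*(z-o[2])/w[2]
E
python3 - <<'E'
from h import *
C=np.linalg.inv(manip.camera_model('wrist')['camera_from_world'])
X=np.linalg.inv(toolT())@C; print(X.round(4))
_,_,m=load('top0')
P=lambda x,y,z:pixp(160+x/4.4-.4,130+y/4.4-.4,m,z).round(4)
print('keyway',P(537,287,.144),'round head',P(202,282,.130),'other',P(120,266,.13))
print('dock',P(85,235,.092),P(270,265,.092),P(258,338,.092),P(78,300,.092))
print('box lid', P(655,50,.136),P(350,97,.136),P(400,375,.136),P(697,325,.136))
plan([.50,.25,.30],-9)
E
```

```text
[[-1.000e-04 -9.592e-01 -2.827e-01  7.250e-02]
 [ 1.000e+00 -2.000e-04  1.000e-04 -6.000e-04]
 [-2.000e-04 -2.827e-01  9.592e-01 -1.432e-01]
 [ 0.000e+00  0.000e+00  0.000e+00  1.000e+00]]
keyway [0.5805 0.0832 0.144 ] round head [0.5804 0.288  0.13  ] other [0.5889 0.3385 0.13  ]
dock [0.6156 0.3717 0.092 ] [0.5997 0.2545 0.092 ] [0.5529 0.2591 0.092 ] [0.5739 0.3728 0.092 ]
box lid [0.7346 0.0159 0.136 ] [0.6983 0.2037 0.136 ] [0.5256 0.1641 0.136 ] [ 0.5613 -0.0144  0.136 ]
tcp [0.207  0.5893 0.2307] psi 70.65 shift [-15.557  -8.924  -2.761] rot [-9.0000e-03  8.0000e-03  1.3274e+01]
```

```bash
python3 - <<'E'
from h import *
plan([.575,.21,.26],-9)
E
python3 -m jog '[-4,-1.5,-1,0,0,2,1, -8,-4,-1.2,0,0,5,1, -12,-6,-1.2,0,0,8,1, -14,-8,-1.2,0,0,10,1, -17,-9.7,-1.2,0,0,12,1]'
python3 - <<'E'
from h import *
plan([.575,.21,.26],-9)
E
```

```text
tcp [0.207  0.5893 0.2307] psi 70.65 shift [-18.918  -9.437  -1.161] rot [-9.0000e-03  8.0000e-03  1.3274e+01]
time: 0.78
eef_pos: [0.4159, 0.3586, 0.2577]
orientation: [0.0, 0.598, 0.802, 0.0]
wrist_force: [0.8, 0.7, -0.7]
finger_gap: 0.0854
tcp [0.4159 0.3586 0.2577] psi 16.59 shift [-7.515  4.4   -0.091] rot [ 1.000e-03 -0.000e+00  4.265e+00]
```

```bash
python3 -m jog '[-2.5,1.4,0,0,0,1.5,1, -5,3,0,0,0,3,1, -7.3,4.4,0,0,0,4.2,1, -7.3,4.4,0,0,0,4.2,1, -7.3,4.4,0,0,0,4.2,1]'
python3 - <<'E'
from h import *
save('wrist','w1')
plan([.575,.21,.26],-9)
E
```

```text
time: 1.4
eef_pos: [0.574, 0.2167, 0.2572]
orientation: [-0.0, 0.757, 0.654, -0.0]
wrist_force: [0.6, 0.1, 0.8]
finger_gap: 0.0858
tcp [0.573  0.2177 0.2572] psi -8.27 shift [-0.292  0.123 -0.114] rot [-0.013  0.001  0.121]
```

View pics/w1.png

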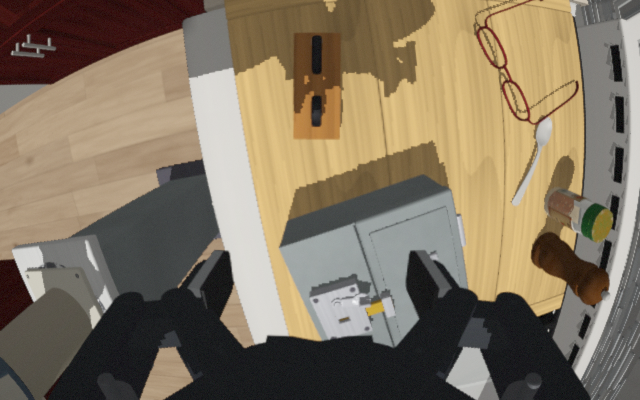

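Run:
```python
from h import *
im,d,m=load('w1')
a=cv2.resize(im[20:150,270:370],None,fx=4.5,fy=4.5,interpolation=cv2.INTER_CUBIC)
b=cv2.resize(im[265:345,290:410],None,fx=4.5,fy=4.5,interpolation=cv2.INTER_CUBIC)
c=np.zeros((585,1000,3),np.uint8); c[:585,:450]=a; c[:360,455:995]=b
c=cv2.resize(c,(800,468)); cv2.imwrite('pics/w1c.png',c)
```

```text
(no output)
```

View pics/w1c.png

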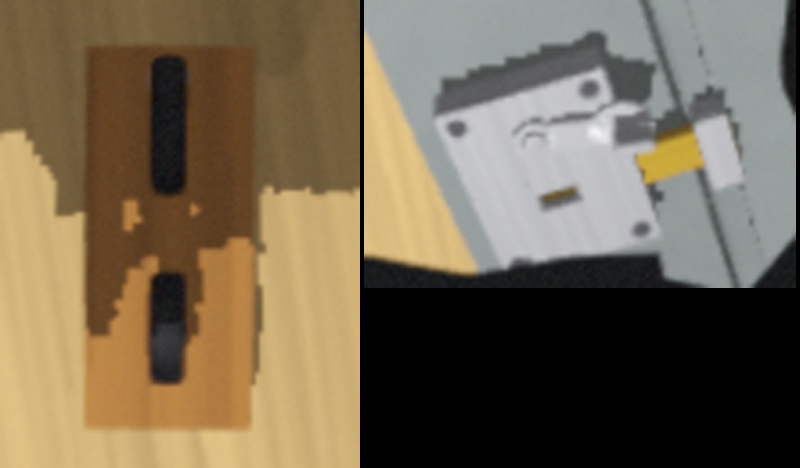

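Run:
```python
from h import *
im,d,m=load('w1')
A=lambda x,y,z:pix(270+x/3.6-.4,20+y/3.6-.4,m,z)
c=np.array([A(86,46,.092),A(252,46,.092),A(250,429,.092),A(86,429,.092)])
print(c.round(4)); 
for i in range(4): print(np.linalg.norm(c[i]-c[i-1]).round(4))
ctr=c.mean(0); yd=(c[0]+c[1]-c[2]-c[3]); yd/=np.linalg.norm(yd); print('ctr',ctr.round(4),'yaw',np.degrees(np.arctan2(-yd[0],yd[1])))
print('round key by dock',ctr-yd*.026,'other',ctr+yd*.026)
print('round by head', A(168,272,.117).round(4),A(168,383,.117).round(4),'other',A(168,57,.129).round(4),A(168,193,.129).round(4))
B=lambda x,y,z:pix(290+(x-364)/3.6-.4,265+y/3.6-.4,m,z)
e=np.array([B(540,203,.144),B(578,188,.144)]);print('slot ends',e.round(4),e.mean(0).round(4))
k=np.array([B(436,114,.144),B(602,67,.144),B(661,232,.144)]);print('case',k.round(4))
for a,b in((0,1),(1,2)): v=k[b]-k[a]; print(np.linalg.norm(v),np.degrees(np.arctan2(v[1],v[0])))
```

```text
[[0.5692 0.3726 0.092 ]
 [0.614  0.3659 0.092 ]
 [0.5982 0.2591 0.092 ]
 [0.5533 0.2657 0.092 ]]
0.108
0.0453
0.1079
0.0453
ctr [0.5837 0.3158 0.092 ] yaw -8.44374543926517
round key by dock [0.57985079 0.29011624 0.092     ] other [0.58748638 0.34155259 0.092     ]
round by head [0.5821 0.304  0.117 ] [0.578  0.2761 0.117 ] other [0.5899 0.3565 0.129 ] [0.5849 0.3225 0.129 ]
slot ends [[0.5727 0.0822 0.144 ]
 [0.5841 0.086  0.144 ]] [0.5784 0.0841 0.144 ]
case [[0.5482 0.1179 0.144 ]
 [0.5946 0.1263 0.144 ]
 [0.6069 0.0645 0.144 ]]
0.04716360649255604 10.218055049179199
0.06305583409144298 -78.7438563720383
```

Run:
```python
from h import *
plan([.580,.290,.165],-8.4)
```

```text
tcp [0.573  0.2177 0.2572] psi -8.27 shift [ 2.904 -0.135  3.686] rot [-0.013  0.001  0.021]
```

```bash
python3 -m jog '[1.5,-0.1,1.5,0,0,0,0.6, 2.9,-0.13,3,0,0,0,0.6, 2.9,-0.13,3.68,0,0,0,0.6, 2.9,-0.13,3.68,0,0,0,0.6]'
python3 - <<'E'
from h import *
save('wrist','w2')
plan([.580,.290,.098],-8.4)
E
```

```text
time: 1.95
eef_pos: [0.5785, 0.2903, 0.1643]
orientation: [-0.0, 0.755, 0.655, -0.002]
wrist_force: [0.2, -0.4, -0.2]
finger_gap: 0.0513
tcp [0.5797 0.2902 0.1657] psi -8.19 shift [-0.004  0.017  2.708] rot [-0.009  0.007  0.035]
```

View pics/w2.png

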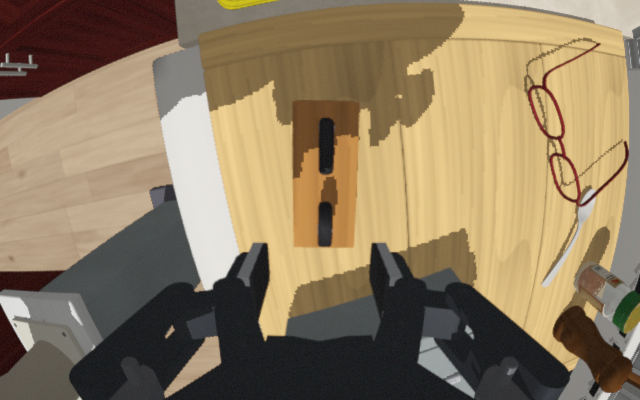

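Run:
```python
from h import *
im,d,m=load('w2')
c=cv2.resize(im[90:260,280:370],None,fx=3.5,fy=3.5,interpolation=cv2.INTER_CUBIC); cv2.imwrite('pics/w2c.png',c)
print(proj([.58,.29,.1315],m),proj([.58,.29,.117],m))
```

```text
(np.float64(320.9495560722017), np.float64(230.5821995740969)) (np.float64(320.8392506621058), np.float64(222.3689863042621))
```

View pics/w2c.png

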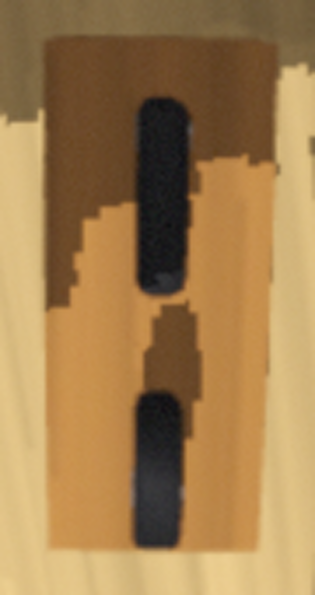

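```bash
sed -i "s/    p,d=manip.grab_frame(n); /    m=manip.camera_model(n); p,d=manip.grab_frame(n); /; s/^    m=manip.camera_model(n); np.savez/    np.savez/" h.py; sed -n 1,8p h.py
python3 - <<'E'
from h import *
save('wrist','w3'); im,d,m=load('w3')
print(manip.get_obs()['eef_pos'])
c=cv2.resize(im[90:260,280:370],None,fx=3.5,fy=3.5,interpolation=cv2.INTER_CUBIC); cv2.imwrite('pics/w3c.png',c)
print(proj([.58,.29,.1315],m),proj([.58,.29,.117],m))
g=im[205:225].astype(int).sum(2)<170
for v in range(205,240,5):
  r=np.where(im[v,300:350].astype(int).sum(1)<200)[0]+300; print(v,r.min(),r.max())
E
```

```text
import numpy as np, cv2
from station import manip
def save(n,f):
    m=manip.camera_model(n); p,d=manip.grab_frame(n); cv2.imwrite('pics/'+f+'.png',p[:,:,::-1]); np.save('pics/'+f+'.npy',d); 
    np.savez('pics/'+f+'_m.npz',**{k:np.array(v) for k,v in m.items()}); return p,d,m
def load(f):
    return cv2.imread('pics/'+f+'.png'),np.load('pics/'+f+'.npy'),dict(np.load('pics/'+f+'_m.npz'))
def cloud(d,m):
[0.58050274 0.29006985 0.16665691]
(np.float64(320.9495560722017), np.float64(230.5821995740969)) (np.float64(320.8392506621058), np.float64(222.3689863042621))
205 317 330
210 317 330
215 316 330
220 316 329
225 316 329
230 317 329
235 317 329
```

View pics/w3c.png

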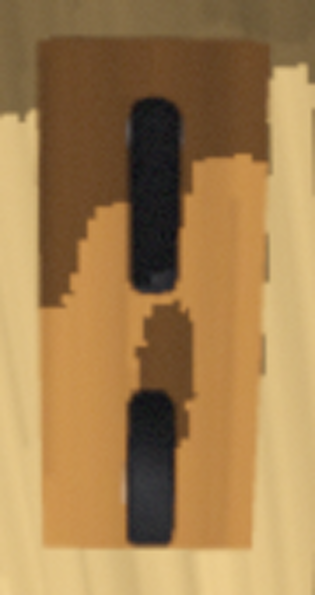

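```bash
python3 -m jog '[0,0,1,0,0,0,0.5, 0,0.02,1.8,0,0,0,0.4, 0,0.02,1.8,0,0,0,0.4, 0,0.02,1.8,0,0,0,0.4, 0,0.02,1.8,0,0,0,0.4]'
python3 - <<'E'
from h import *
plan([.581,.290,.098],-8.4)
save('wrist','w4'); im,d,m=load('w4')
print(proj([.581,.29,.1315],m))
for v in range(190,280,5):
  r=np.where(im[v,290:350].astype(int).sum(1)<200)[0]+290; print(v,r.min() if len(r) else 0,r.max() if len(r) else 0)
plan([.581,.290,.098],-8.4)
E
```

```text
time: 2.68
eef_pos: [0.5817, 0.2901, 0.1217]
orientation: [0.0, 0.756, 0.654, 0.001]
wrist_force: [0.1, 0.9, 0.5]
finger_gap: 0.0339
tcp [0.5817 0.2901 0.1217] psi -8.28 shift [-0.01  -0.03   0.946] rot [ 0.013 -0.008  0.021]
(np.float64(319.25478226825794), np.float64(264.57405785440545))
190 311 327
195 0 0
200 0 0
205 0 0
210 0 0
215 0 0
220 0 0
225 314 326
230 312 328
235 312 329
240 312 328
245 312 328
250 312 328
255 312 328
260 312 328
265 312 328
270 311 327
275 312 327
tcp [0.5816 0.2902 0.1216] psi -8.27 shift [-0.011 -0.025  0.943] rot [ 0.012 -0.008  0.022]
```

View pics/w4.png

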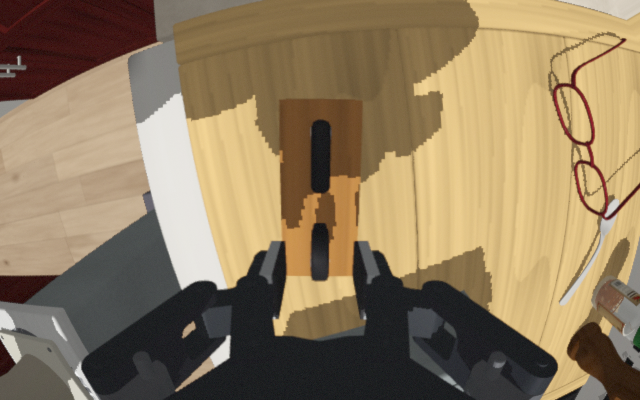

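```bash
python3 -m jog '[0,0,0.5,0,0,0,0.35, 0,0,0.94,0,0,0,0.35, 0,0,0.94,0,0,0,0.35, 0,0,0.94,0,0,0,0.35]' 30;  python3 - <<'E'
from h import *
plan([.5815,.290,.098],-8.4)
E
python3 -m jog '[0,0,0,0,0,0,0, 0,0,0,0,0,0,0, 0,0,0,0,0,0,0, 0,0,0,0,0,0,0]' 60
python3 - <<'E'
from h import *
plan([.5815,.290,.098],-8.4); save('wrist','w5')
E
```

```text
time: 3.22
eef_pos: [0.581, 0.2899, 0.0969]
orientation: [-0.0, 0.756, 0.654, -0.0]
wrist_force: [-1.0, 0.4, 1.1]
finger_gap: 0.0303
tcp [0.581  0.2899 0.0969] psi -8.27 shift [ 0.007  0.018 -0.045] rot [-0.004  0.003  0.022]
time: 3.72
eef_pos: [0.5813, 0.2901, 0.0975]
orientation: [0.0, 0.756, 0.654, 0.0]
wrist_force: [-0.5, -0.5, 2.3]
finger_gap: 0.0081
tcp [0.5813 0.2901 0.0975] psi -8.27 shift [-0.001  0.007 -0.018] rot [ 0.005 -0.004  0.022]
```

View pics/w5.png

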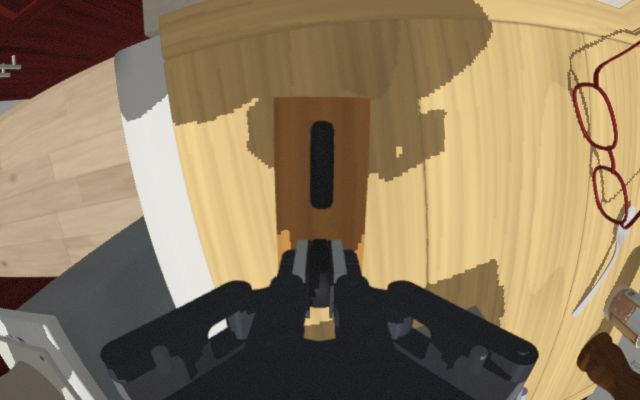

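```bash
python3 -m jog '[0,0,-0.5,0,0,0,0, 0,0,-1.2,0,0,0,0, 0,0,-2,0,0,0,0, 0,0,-3.5,0,0,0,0, 0,0,-4.8,0,0,0,0]' 100
python3 - <<'E'
from h import *
print(manip.get_obs()['wrist_force'],manip.get_obs()['finger_gap'])
plan([.5785,.084,.218],100.5)
E
```

```text
time: 4.4
eef_pos: [0.5812, 0.2901, 0.2199]
orientation: [0.0, 0.756, 0.654, 0.001]
wrist_force: [0.1, 0.4, -0.9]
finger_gap: 0.0076
[ 0.13361207  0.42449663 -0.90722046] 0.007600007894330079
tcp [0.5812 0.2901 0.2199] psi -8.27 shift [-8.174  1.078  0.072] rot [ 1.4000e-02  4.0000e-03 -1.8128e+01]
```

```bash
python3 -m jog '[-1,0.1,0,0,0,-1.7,0, -2.5,0.3,0,0,0,-3.4,0, -4,0.5,0,0,0,-5.1,0, -5.5,0.7,0,0,0,-6.8,0, -7,1,0,0,0,-8.5,0]'
python3 - <<'E'
from h import *
plan([.5785,.084,.218],100.5)
E
```

```text
time: 5.03
eef_pos: [0.5806, 0.1121, 0.2188]
orientation: [0.0, 0.398, 0.917, 0.0]
wrist_force: [0.5, -0.0, 0.4]
finger_gap: 0.0076
tcp [0.5806 0.1121 0.2188] psi 43.08 shift [-0.764 -0.828  0.03 ] rot [ 6.00e-03  1.10e-02 -9.57e+00]
```

```bash
python3 -m jog '[-0.3,-0.3,0,0,0,-1.7,0, -0.76,-0.8,0,0,0,-3.4,0, -0.76,-0.8,0,0,0,-5.1,0, -0.76,-0.8,0,0,0,-6.8,0, -0.76,-0.8,0,0,0,-8.5,0]'; python3 -m jog '[0,0,0,0,0,-1.1,0, 0,0,0,0,0,-1.1,0, 0,0,0,0,0,-1.1,0, 0,0,0,0,0,-1.1,0]';python3 - <<'E'
from h import *
plan([.5785,.084,.218],100.5); save('wrist','w6')
E
```

```text
time: 5.65
eef_pos: [0.579, 0.0856, 0.2187]
orientation: [0.001, -0.035, 0.999, 0.0]
wrist_force: [-0.3, -0.4, -0.1]
finger_gap: 0.0075
time: 6.15
eef_pos: [0.5789, 0.0856, 0.2175]
orientation: [0.0, -0.089, 0.996, 0.0]
wrist_force: [-0.2, 0.3, -0.3]
finger_gap: 0.0078
tcp [0.5789 0.0856 0.2175] psi 100.26 shift [ 0.027 -0.062 -0.021] rot [-0.     0.002 -0.04 ]
```

View pics/w6.png

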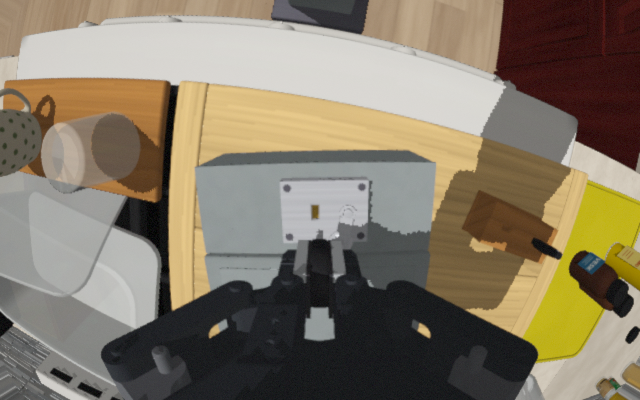

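Run:
```python
from h import *
im,d,m=load('w6')
c=cv2.resize(im[165:295,260:390],None,fx=4.6,fy=4.6,interpolation=cv2.INTER_CUBIC); cv2.imwrite('pics/w6c.png',c)
```

```text
(no output)
```

View pics/w6c.png

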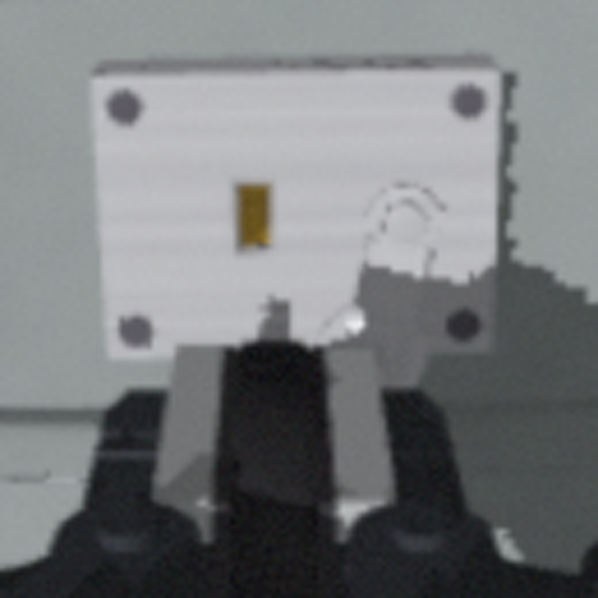

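Run:
```python
from h import *
im,d,m=load('w6')
A=lambda x,y,z=.144:pix(260+x/4.6-.4,165+y/4.6-.4,m,z)
s=np.array([A(236,183),A(271,183),A(270,249),A(237,249)]);print(s.round(4),s.mean(0).round(4), np.linalg.norm(s[0]-s[1]),np.linalg.norm(s[0]-s[3]))
x=(s[2]+s[3]-s[0]-s[1]);print('slot yaw',np.degrees(np.arctan2(x[1],x[0])))
k=np.array([A(92,75),A(503,70),A(492,353),A(107,358)]);print(k.round(4))
for i in range(4): v=k[i]-k[i-1]; print(np.linalg.norm(v).round(4),np.degrees(np.arctan2(v[1],v[0])).round(2))
for yaw in (9.5,10.5):
  t=np.radians(yaw); ex=np.array([np.cos(t),np.sin(t)]);ey=np.array([-ex[1],ex[0]])
  for p,(a,b) in zip(k,((-24,-25),(-24,39),(24,39),(24,-25))): print((p[:2]-(a*ex+b*ey)/1000).round(4))
# key tip
T=toolT(); tip=T[:3,3]+T[:3,2]*.0345; u=proj(tip,m); print('tip exp',tip.round(4),(u[0]-260+.4)*4.6,(u[1]-165+.4)*4.6)
for dx in(-.005,.005):
  u=proj(tip+T[:3,0]*dx,m); print((u[0]-260+.4)*4.6,(u[1]-165+.4)*4.6)
u=proj(T[:3,3],m);print('TCP',(u[0]-260+.4)*4.6,(u[1]-165+.4)*4.6)
```

```text
[[0.5742 0.0786 0.144 ]
 [0.5732 0.0841 0.144 ]
 [0.5842 0.0859 0.144 ]
 [0.5852 0.0806 0.144 ]] [0.5792 0.0823 0.144 ] 0.005571682442388663 0.011163285383044128
slot yaw 10.005847774871203
[[0.5608 0.0533 0.144 ]
 [0.5485 0.1166 0.144 ]
 [0.596  0.1257 0.144 ]
 [0.6082 0.0625 0.144 ]]
0.0483 -169.0
0.0645 101.01
0.0484 10.87
0.0644 -79.03
[0.5803 0.0819]
[0.5786 0.0821]
[0.5787 0.0833]
[0.5804 0.0832]
[0.5798 0.0823]
[0.5792 0.0827]
[0.5795 0.083 ]
[0.5801 0.0828]
tip exp [0.5789 0.0856 0.1828] 274.5459706843173 309.59439747064425
274.55221013968037 343.57649099969
274.53928248682564 274.93653811902664
TCP 274.7353355478102 425.45710400722567
```

Run:
```python
from h import *
im,d,m=load('w6')
c=im[205:290,290:350]; c=np.clip(255*(c/255.)**.45,0,255).astype(np.uint8)
T=toolT()
c=cv2.resize(c,None,fx=7,fy=7,interpolation=cv2.INTER_NEAREST)
def dot(p,col):
  u=proj(p,m); cv2.circle(c,(int((u[0]-290+.5)*7),int((u[1]-205+.5)*7)),3,col,-1)
W=lambda x,y,z:T[:3,3]+T[:3,:3]@np.array([x,y,z])
for s in(-1,1):
  for y in (-.002,.002):
    dot(W(s*.005,y,.0345),(0,0,255)); dot(W(s*.005,y,.013),(0,255,0))
  for y in(-.004,.004): dot(W(s*.009,y,.006),(255,0,0))
for a in np.linspace(0,2*np.pi,25):
  for y in(-.0045,.0045): dot(W(.0145*np.cos(a),y,-.019+.0145*np.sin(a)),(0,255,255))
cv2.imwrite('pics/w6d.png',c)
```

```text
(no output)
```

View pics/w6d.png

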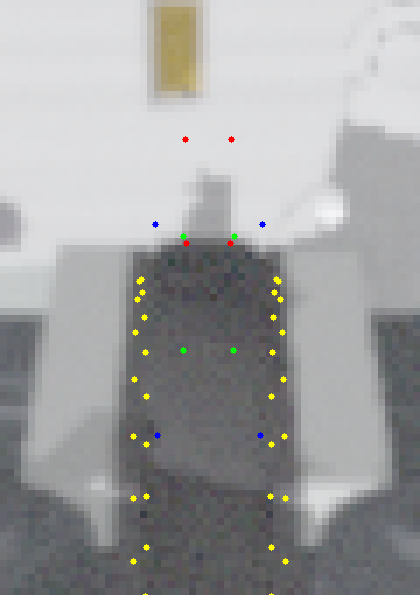

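Run:
```python
from h import *
out=[]
def draw(f,K,u0,v0,w,h,s,Tm=None):
  im,d,m=load(f)
  c=im[v0:v0+h,u0:u0+w]; c=np.clip(255*(c/255.)**.45,0,255).astype(np.uint8); c=cv2.resize(c,None,fx=s,fy=s,interpolation=cv2.INTER_NEAREST)
  if K is not None:
   p,yaw=K; t=np.radians(yaw); ex=np.array([np.cos(t),np.sin(t),0]); ey=np.array([-ex[1],ex[0],0]); ez=np.array([0,0,1])
   for a in np.linspace(0,2*np.pi,25):
    for x in(-.0045,.0045):
     u=proj(np.array(p)+ex*x+ey*.0145*np.cos(a)+ez*.0145*np.sin(a),m); cv2.circle(c,(int((u[0]-u0+.5)*s),int((u[1]-v0+.5)*s)),1,(0,255,255),-1)
  return c
a=draw('w4',([.5815,.290,.117],-8.4),290,210,60,85,6)
b=draw('w5',None,290,210,60,85,6); e=draw('w6',None,290,210,60,85,6)
# align picture
cv2.imwrite('pics/cmp.png',np.hstack([a,b,e])[:,:800] if 0 else cv2.resize(np.hstack([a,b,e]),None,fx=.74,fy=.74))
```

```text
(no output)
```

View pics/cmp.png

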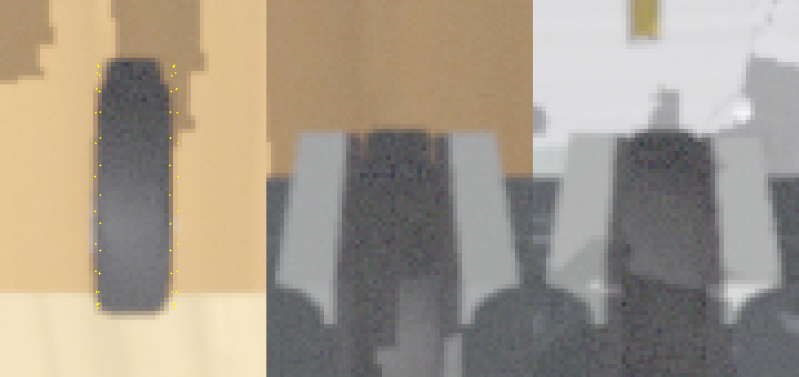

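Run:
```python
from h import *
def draw(f,Ks,u0,v0,w,h,s):
  im,d,m=load(f)
  c=im[v0:v0+h,u0:u0+w]; c=np.clip(255*(c/255.)**.35,0,255).astype(np.uint8); c=cv2.resize(c,None,fx=s,fy=s,interpolation=cv2.INTER_NEAREST)
  for p,yaw,col in Ks:
   t=np.radians(yaw); ex=np.array([np.cos(t),np.sin(t),0]); ey=np.array([-ex[1],ex[0],0]); ez=np.array([0,0,1])
   for a in np.linspace(0,2*np.pi,25):
    for x in(-.0045,.0045):
     u=proj(np.array(p)+ex*x+ey*.0145*np.cos(a)+ez*.0145*np.sin(a),m); cv2.circle(c,(int((u[0]-u0+.5)*s),int((u[1]-v0+.5)*s)),1,col,-1)
  return c
b=draw('w5',[([.5813,.290,.117],-8.4,(0,255,255))],270,210,100,85,8)
cv2.imwrite('pics/w5d.png',b[:600])
im,d,m=load('w5'); im6,d6,m6=load('w6')
for v in range(225,290,6): print(v,d[v,300:341:5].round(3),d6[v,300:341:5].round(3))
```

```text
225 [0.158 0.159 0.158 0.158 0.157 0.159 0.157 0.159 0.158] [0.231 0.231 0.232 0.23  0.232 0.232 0.231 0.231 0.229]
231 [0.159 0.158 0.16  0.159 0.16  0.16  0.159 0.159 0.159] [0.232 0.232 0.233 0.232 0.181 0.232 0.232 0.231 0.23 ]
237 [0.159 0.16  0.161 0.16  0.159 0.16  0.16  0.16  0.16 ] [0.234 0.233 0.233 0.234 0.17  0.233 0.232 0.23  0.23 ]
243 [0.146 0.146 0.146 0.153 0.152 0.153 0.147 0.146 0.146] [0.146 0.145 0.145 0.152 0.153 0.152 0.145 0.147 0.145]
249 [0.141 0.14  0.134 0.135 0.134 0.134 0.14  0.139 0.141] [0.14  0.139 0.135 0.134 0.135 0.133 0.139 0.14  0.14 ]
255 [0.134 0.135 0.131 0.131 0.13  0.13  0.134 0.134 0.134] [0.133 0.135 0.131 0.13  0.13  0.13  0.133 0.135 0.135]
261 [0.129 0.129 0.128 0.128 0.128 0.128 0.129 0.128 0.129] [0.129 0.128 0.129 0.129 0.128 0.128 0.129 0.129 0.128]
267 [0.124 0.124 0.126 0.128 0.126 0.126 0.123 0.124 0.123] [0.123 0.123 0.127 0.126 0.126 0.127 0.123 0.123 0.123]
273 [0.119 0.118 0.125 0.125 0.124 0.124 0.119 0.119 0.118] [0.12  0.119 0.126 0.125 0.125 0.125 0.12  0.119 0.119]
279 [0.114 0.119 0.125 0.124 0.125 0.125 0.119 0.12  0.113] [0.113 0.118 0.124 0.125 0.125 0.125 0.119 0.119 0.112]
285 [0.109 0.119 0.125 0.125 0.125 0.125 0.12  0.118 0.108] [0.108 0.12  0.125 0.124 0.124 0.124 0.12  0.11  0.108]
```

View pics/w5d.png

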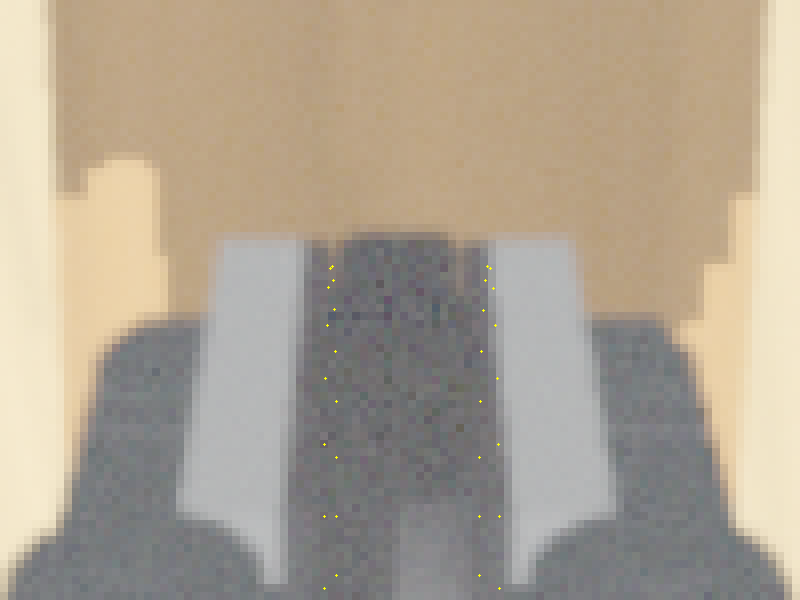

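Run:
```python
from h import *
X=np.array([[0,-.9592,-.2827,.0725],[1,0,0,-.0006],[0,-.2827,.9592,-.1432],[0,0,0,1]])
def pt(u,v,d,m):
  a=np.array([u-m['cx'],v-m['cy']]);r=np.hypot(*a);th=r/m['fx'];c=np.array([*(a/r*np.tan(th)*d),d,1]);return (X@c)[:3]*1000
for f in('w5','w6'):
  im,d,m=load(f)
  print(f)
  for v in list(range(229,240))+list(range(240,262,3)):
    row=[]
    for u in range(314,328,3): row.append(pt(u,v,d[v,u],m).round(1))
    q=[x for x in row if x[2]<45]
    print(v,' '.join(str(x) for x in q))
```

```text
w5
229 [13.2 -3.2  5.9] [13.6 -1.7  4.8] [13.9 -0.1  4.1] [13.8  1.4  4.4] [13.6  2.9  4.9]
230 [13.4 -3.2  3.9] [12.9 -1.7  5.2] [13.1 -0.1  4.7] [12.9  1.4  5.2] [12.8  3.   5.6]
231 [12.3 -3.2  5.3] [12.2 -1.7  5.7] [12.1 -0.1  6. ] [12.4  1.4  5.1] [12.4  3.   5.2]
232 [11.6 -3.2  5.6] [12.1 -1.7  4.4] [11.6 -0.1  5.8] [11.8  1.4  5.2] [11.7  3.   5.5]
233 [11.3 -3.2  5. ] [11.1 -1.7  5.5] [10.9 -0.1  5.9] [11.2  1.4  5.4] [11.2  3.   5.4]
234 [10.5 -3.2  5.7] [10.8 -1.7  4.8] [10.8 -0.1  5. ] [10.7  1.4  5.1] [10.6  3.   5.3]
235 [ 9.9 -3.3  5.7] [10.1 -1.7  5.2] [ 9.5 -0.1  6.7] [10.2  1.4  5.1] [10.5  3.   4.3]
236 [ 9.8 -3.2  4.6] [ 9.5 -1.7  5.3] [ 9.6 -0.1  5. ] [9.8 1.4 4.6] [9.4 3.  5.6]
237 [ 9.1 -3.2  5. ] [ 9.1 -1.7  4.9] [ 9.5 -0.1  4.1] [9.  1.4 5.1] [9.4 3.  4.3]
238 [ 8.  -3.3  6.2] [ 8.8 -1.7  4.4] [ 8.2 -0.1  5.7] [8.6 1.4 4.8] [8.5 3.  4.9]
239 [ 8.1 -3.2  4.6] [ 8.7 -1.7  3.2] [ 8.8 -0.1  3.1] [8.6 1.4 3.5] [8.2 3.  4.5]
240 [ 8.  -3.2  3.6] [ 9.  -1.7  1.3] [ 8.7 -0.1  2.1] [9.1 1.4 1.2] [8.4 2.9 2.7]
243 [ 8.5 -3.2 -1.2] [ 8.8 -1.6 -1.9] [ 9.5 -0.2 -3.6] [ 9.
[... 1183 characters left out ...]
8.9 -3.1 -2.3] [ 8.9 -1.6 -2.3] [ 9.1 -0.2 -2.6] [ 9.3  1.3 -3. ] [ 8.9  2.8 -2.1]
246 [ 8.9 -3.1 -5.8] [ 11.7  -1.6 -11.8] [ 11.4  -0.2 -11.1] [ 11.5   1.2 -11.3] [ 8.6  2.8 -5.1]
249 [ 14.4  -2.8 -20.7] [ 14.   -1.5 -20. ] [ 14.1  -0.2 -20.1] [ 14.    1.1 -20. ] [ 14.8   2.4 -21.6]
252 [ 13.5  -2.8 -21.9] [ 13.4  -1.5 -21.8] [ 14.2  -0.2 -23.4] [ 13.6   1.1 -22.1] [ 14.2   2.4 -23.3]
255 [ 13.6  -2.8 -25.1] [ 13.3  -1.5 -24.4] [ 13.4  -0.2 -24.7] [ 13.3   1.1 -24.4] [ 13.5   2.3 -24.9]
258 [ 13.   -2.7 -26.7] [ 12.9  -1.5 -26.5] [ 12.8  -0.2 -26.2] [ 12.6   1.1 -25.9] [ 12.6   2.3 -25.9]
261 [ 11.5  -2.8 -26.6] [ 12.5  -1.5 -28.5] [ 12.2  -0.2 -27.9] [ 11.7   1.  -27. ] [ 12.    2.3 -27.4]
```

Run:
```python
from h import *
plan([.5795,.0825,.186],100.8)
```

```text
tcp [0.5789 0.0856 0.2173] psi 100.28 shift [-0.002 -0.128  1.254] rot [ 0.     0.001 -0.087]
```

```bash
python3 -m jog '[0,-0.12,0.5,0,0,-0.08,0, 0,-0.12,1.2,0,0,-0.08,0, 0,-0.12,1.2,0,0,-0.08,0, 0,-0.12,1.2,0,0,-0.08,0, 0,-0.12,1.2,0,0,-0.08,0]'
python3 - <<'E'
from h import *
plan([.5795,.0825,.186],100.8)
save('wrist','w7');im,d,m=load('w7')
c=cv2.resize(im[185:285,270:370],None,fx=6,fy=6,interpolation=cv2.INTER_CUBIC); cv2.imwrite('pics/w7c.png',c)
E
```

```text
time: 6.82
eef_pos: [0.5797, 0.0828, 0.1875]
orientation: [0.0, -0.094, 0.996, 0.0]
wrist_force: [-1.0, 0.1, -0.7]
finger_gap: 0.0072
tcp [0.5797 0.0828 0.1875] psi 100.81 shift [ 0.011 -0.008  0.06 ] rot [-0.     0.006  0.002]
```

View pics/w7c.png

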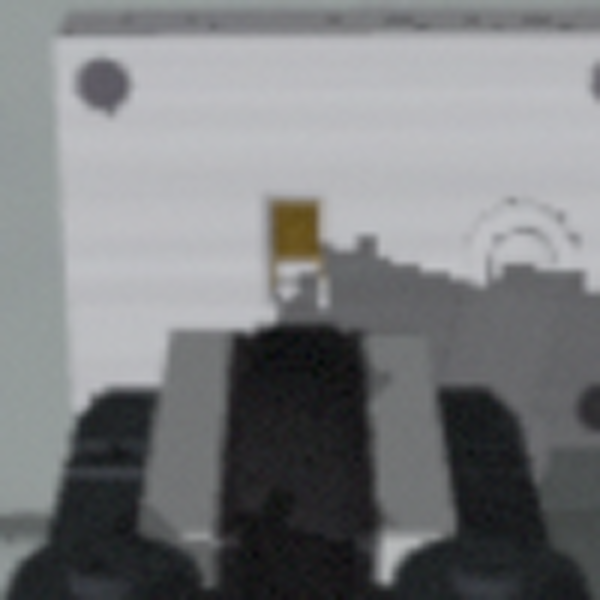

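Run:
```python
from h import *
im,d,m=load('w7'); T=np.linalg.inv(toolT())
A=lambda x,y,z=.144:((T@np.r_[pix(270+x/6-.42,185+y/6-.42,m,z),1])[:3]*1000).round(2)
print(A(269,199),A(322,199),A(72+0,400),A(55,38), A(103,83))
P=np.array([.0345])
for y in(-2,2):
 for x in (5,-5):
  u=proj(toolT()[:3,3]+toolT()[:3,:3]@np.array([x/1000,y/1000,.0345]),m); print((u[0]-270+.42)*6,(u[1]-185+.42)*6)
c=im[225:245,305:335]; c=np.clip(255*(c/255.)**.6,0,255).astype(np.uint8)
cv2.imwrite('pics/w7d.png',cv2.resize(c,None,fx=20,fy=20,interpolation=cv2.INTER_NEAREST))
```

```text
[ 6.18 -3.1  43.56] [ 6.18  2.55 43.56] [-17.77 -25.25  43.58] [ 23.95 -25.38  43.54] [ 19.06 -20.47  43.55]
278.5563544194017 239.6055305303794
278.90044984984115 329.20270117723237
317.6949853397797 239.59891335589933
317.33773219204033 329.19550373532434
```

View pics/w7d.png

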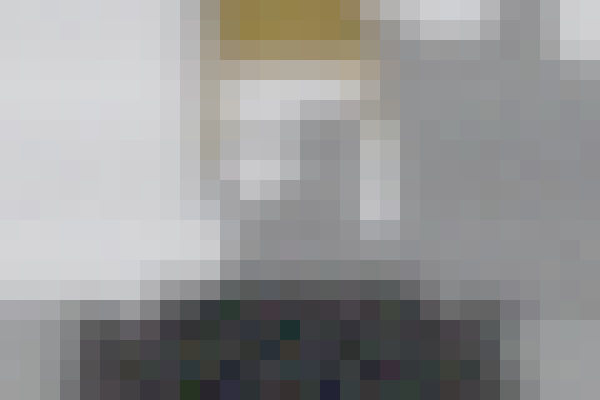

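```bash
python3 -m jog '[0.01,0,0.2,0,0,0,0, 0.01,0,0.4,0,0,0,0, 0.01,0,0.5,0,0,0,0, 0.01,0,0.6,0,0,0,0, 0.01,0,0.6,0,0,0,0]' 110
python3 - <<'E'
from h import *
plan([.5795,.0825,.150],100.8)
E
```

```text
time: 7.5
eef_pos: [0.5791, 0.0826, 0.1719]
orientation: [-0.0, -0.094, 0.996, 0.0]
wrist_force: [-0.4, -0.1, -0.3]
finger_gap: 0.0079
tcp [0.5791 0.0826 0.1719] psi 100.81 shift [-0.017 -0.008  0.877] rot [ 0.    -0.004  0.001]
```

```bash
python3 -m jog '[0,0,0.15,0,0,0,0, 0,0,0.3,0,0,0,0, 0,0,0.4,0,0,0,0, 0,0,0.5,0,0,0,0, 0,0,0.5,0,0,0,0]'
python3 - <<'E'
from h import *
plan([.5795,.0825,.150],100.8)
E
```

```text
time: 8.12
eef_pos: [0.5794, 0.0826, 0.1595]
orientation: [0.0, -0.094, 0.996, 0.0]
wrist_force: [1.2, -0.3, -2.0]
finger_gap: 0.0071
tcp [0.5794 0.0826 0.1595] psi 100.81 shift [-0.004 -0.007  0.382] rot [-0.     0.004  0.002]
```

```bash
python3 -m jog '[0,0,0.1,0,0,0,0, 0,0,0.2,0,0,0,0, 0,0,0.3,0,0,0,0, 0,0,0.38,0,0,0,0, 0,0,0.38,0,0,0,0]'
python3 - <<'E'
from h import *
plan([.5795,.0825,.150],100.8)
save('wrist','w8');im,d,m=load('w8')
c=cv2.resize(im[185:285,270:370],None,fx=6,fy=6,interpolation=cv2.INTER_CUBIC); cv2.imwrite('pics/w8c.png',c)
X=np.array([[0,-.9592,-.2827,.0725],[1,0,0,-.0006],[0,-.2827,.9592,-.1432],[0,0,0,1]])
def pt(u,v,d,m):
  a=np.array([u-m['cx'],v-m['cy']]);r=np.hypot(*a);th=r/m['fx'];c=np.array([*(a/r*np.tan(th)*d),d,1]);return (X@c)[:3]*1000
for v in range(225,262,2): print(v,pt(320,v,d[v,320],m).round(1),pt(323,v,d[v,323],m).round(1))
E
```

```text
time: 8.75
eef_pos: [0.5792, 0.0826, 0.1499]
orientation: [0.0, -0.094, 0.996, 0.0]
wrist_force: [1.0, 0.6, -0.6]
finger_gap: 0.0075
tcp [0.5792 0.0826 0.1499] psi 100.81 shift [-0.01  -0.007 -0.005] rot [0.    0.    0.001]
225 [15.7 -0.1  5.1] [15.8  1.4  5. ]
227 [14.6 -0.1  5.1] [14.5  1.4  5.4]
229 [13.3 -0.1  5.7] [13.3  1.4  5.6]
231 [11.9 -0.1  6.4] [11.9  1.4  6.3]
233 [11.3 -0.1  5.1] [11.5  1.4  4.5]
235 [ 9.7 -0.1  6.1] [9.8 1.4 5.9]
237 [ 9.2 -0.1  4.8] [8.7 1.4 5.8]
239 [ 8.9 -0.1  2.8] [8.5 1.4 3.7]
241 [ 9.  -0.1  0.2] [8.6 1.4 1. ]
243 [ 9.1 -0.2 -2.7] [ 9.   1.3 -2.3]
245 [ 9.1 -0.2 -5.1] [ 9.   1.3 -4.7]
247 [ 14.2  -0.2 -18.3] [ 14.3   1.1 -18.6]
249 [ 14.2  -0.2 -20.3] [ 14.3   1.1 -20.6]
251 [ 13.4  -0.2 -20.8] [ 14.    1.1 -22. ]
253 [ 13.5  -0.2 -23. ] [ 14.1   1.1 -24. ]
255 [ 14.1  -0.2 -26.1] [ 13.5   1.1 -24.9]
257 [ 12.6  -0.2 -25. ] [ 13.    1.  -25.8]
259 [ 12.2  -0.2 -26.1] [ 12.2   1.  -26.1]
261 [ 12.1  -0.2 -27.7] [ 12.2   1.  -27.8]
```

View pics/w8c.png

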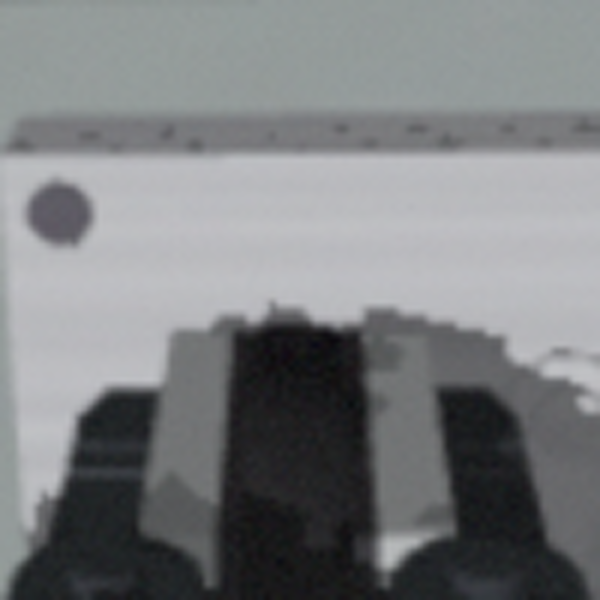

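```bash
python3 -m jog '[0,0,0.04,0,0,0,0, 0,0,0.08,0,0,0,0, 0,0,0.08,0,0,0,0]' 120; python3 -m jog '[0,0,0,0,0,0,0, 0,0,0,0,0,0,0]'
```

```text
time: 9.18
eef_pos: [0.5793, 0.0826, 0.1495]
orientation: [0.0, -0.094, 0.996, -0.0]
wrist_force: [-2.8, -0.4, 13.7]
finger_gap: 0.0077
time: 9.43
eef_pos: [0.5793, 0.0827, 0.1496]
orientation: [0.0, -0.094, 0.996, 0.0]
wrist_force: [-3.3, -0.9, 12.6]
finger_gap: 0.0075
```

```bash
python3 -m jog '[0,0,0,0,0,1.2,0, 0,0,0,0,0,2.4,0, 0,0,0,0,0,3.6,0, 0,0,0,0,0,4.8,0, 0,0,0,0,0,6,0]'
python3 - <<'E'
from h import *
o=manip.get_obs();print(o['wrist_force'],o['ft_torque'])
plan([.5793,.0826,.1495],4.6)
E
```

```text
time: 10.05
eef_pos: [0.5797, 0.0829, 0.1496]
orientation: [0.001, 0.22, 0.975, 0.0]
wrist_force: [-2.2, 0.8, 10.4]
finger_gap: 0.007
[-2.16354315  0.76846864 10.44650479] [0.18332511 0.36281936 0.10667908]
tcp [0.5797 0.0829 0.1496] psi 64.58 shift [ 0.01  -0.018  0.003] rot [1.400e-02 5.000e-03 9.997e+00]
```

```bash
python3 -m jog '[0,0,0,0,0,1.2,0, 0,0,0,0,0,2.4,0, 0,0,0,0,0,3.6,0, 0,0,0,0,0,4.8,0, 0,0,0,0,0,6,0]'; python3 -m jog '[0,0,0,0,0,1.2,0, 0,0,0,0,0,2.4,0, 0,0,0,0,0,3.5,0, 0,0,0,0,0,4.2,0, 0,0,0,0,0,4.2,0]'
python3 - <<'E'
from h import *
o=manip.get_obs();print(o['wrist_force'],o['ft_torque'])
plan([.5793,.0826,.1495],4.6)
save('wrist','w9');save('top','top9');im,d,m=load('w9')
c=cv2.resize(im[140:300,220:420],None,fx=4,fy=3.7,interpolation=cv2.INTER_CUBIC); cv2.imwrite('pics/w9c.png',c)
im,d,m=load('top9');cv2.imwrite('pics/top9c.png',cv2.resize(im[130:230,160:340],None,fx=4.4,fy=4.4,interpolation=cv2.INTER_CUBIC))
E
```

```text
time: 10.68
eef_pos: [0.58, 0.0832, 0.1496]
orientation: [0.001, 0.511, 0.86, 0.001]
wrist_force: [-2.0, 2.3, 9.6]
finger_gap: 0.007
time: 11.3
eef_pos: [0.5802, 0.0832, 0.1496]
orientation: [0.001, 0.685, 0.729, 0.001]
wrist_force: [-1.6, 0.6, 9.7]
finger_gap: 0.0075
[-1.55906958  0.60934293  9.69142672] [0.38447045 0.14353585 0.14280031]
tcp [0.5802 0.0832 0.1496] psi 3.58 shift [-0.023 -0.036  0.003] rot [ 0.024 -0.007 -0.171]
```

View pics/w9c.png

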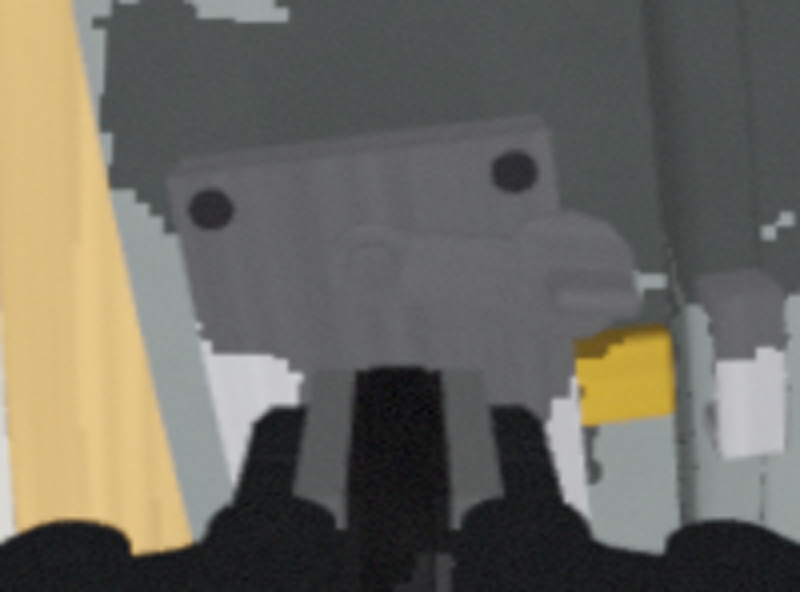

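View pics/top9c.png

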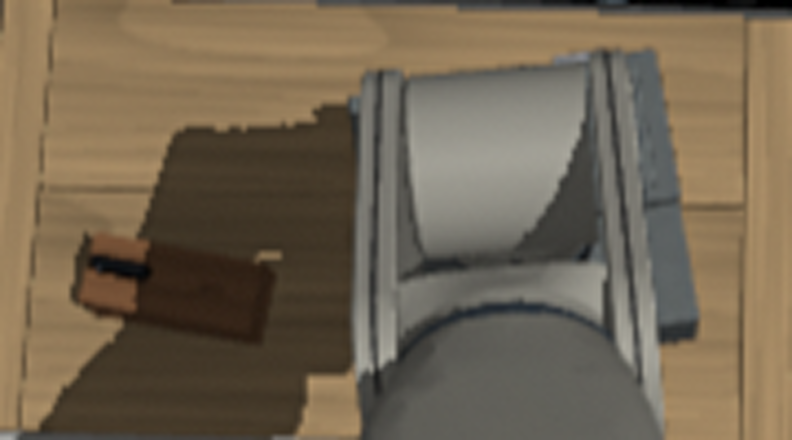

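```bash
python3 -m jog '[0,0,0,0,0,0.2,0, 0,0,0,0,0,0.4,0, 0,0,0,0,0,0.4,0]'
python3 - <<'E'
from h import *
o=manip.get_obs();print(o['wrist_force'],o['ft_torque'])
plan([.5793,.0826,.1495],0)
save('wrist','w10');im,d,m=load('w10')
c=cv2.resize(im[140:300,220:420],None,fx=4,fy=3.7,interpolation=cv2.INTER_CUBIC); cv2.imwrite('pics/w10c.png',c)
o=manip.get_obs();print(o['wrist_force'],o['ft_torque'])
# tongue tip & case & keeper in box frame
t=np.radians(10.8);ex=np.array([np.cos(t),np.sin(t)]);ey=np.array([-ex[1],ex[0]])
im9,d9,m9=load('w9')
for n,x,y in(('caseL',170,180),('rivet',372,262),('tongue tip',672,330),('tip2',675,410),('tongue case',577,345),('keeper',720,365),('keeper2',725,455),('lid',680,330)):
  P=pix(220+x/4-.4,140+y/3.7-.4,m9,.140)[:2]-[.5795,.0825]; print(n,(P@ex*1000).round(1),(P@ey*1000).round(1))
E
```

```text
time: 11.78
eef_pos: [0.5801, 0.0832, 0.1496]
orientation: [0.001, 0.7, 0.715, 0.001]
wrist_force: [-0.7, 2.5, 9.2]
finger_gap: 0.0074
[-0.68177002  2.54147124  9.21812168] [0.48585096 0.12836864 0.16913531]
tcp [0.5801 0.0832 0.1496] psi 1.22 shift [-0.025 -0.034  0.003] rot [ 0.023 -0.008  0.203]
[-1.18613869  2.57161167  9.90760217] [0.42680194 0.16010771 0.11934576]
caseL -24.9 37.3
rivet -0.7 22.2
tongue tip 38.0 6.7
tip2 37.8 -6.4
tongue case 24.9 6.1
keeper 44.5 0.1
keeper2 44.9 -15.3
lid 39.1 6.5
```

View pics/w10c.png

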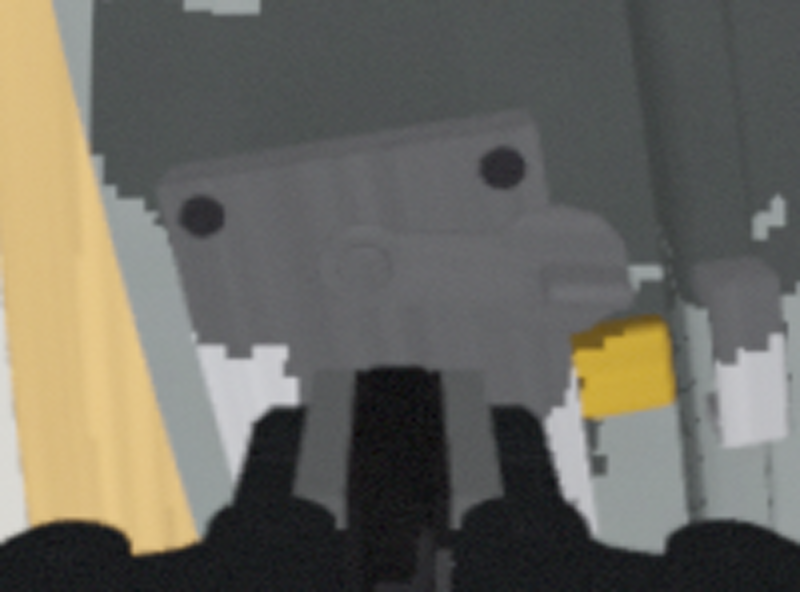

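```bash
python3 - <<'E'
from h import *
t=np.radians(10.8);ex=np.array([np.cos(t),np.sin(t)]);ey=np.array([-ex[1],ex[0]])
for f,pts in (('w9',((672,330),(675,410),(577,345),(597,418))),('w10',((666,322),(672,403),(572,335),(592,412)))):
  im,d,m=load(f)
  for x,y in pts:
    P=pix(220+x/4-.4,140+y/3.7-.4,m,.140)[:2]-[.5795,.0825]; print(f,(P@ex*1000).round(1),(P@ey*1000).round(1))
X=np.array([[0,-.9592,-.2827,.0725],[1,0,0,-.0006],[0,-.2827,.9592,-.1432],[0,0,0,1]])
im,d,m=load('w10')
for v in range(237,262,3):
  u=320;a=np.array([u-m['cx'],v-m['cy']]);r=np.hypot(*a);th=r/m['fx'];print(v,((X@np.array([*(a/r*np.tan(th)*d[v,u]),d[v,u],1]))[:3]*1000).round(1))
E
python3 -m jog '[0,0,0,0,0,0,0, 0,0,0,0,0,0,0]' 120; python3 -c "
from h import *
o=manip.get_obs();print(o['qvel'],o['wrist_force'],o['ft_torque'])"
```

```text
w9 38.0 6.7
w9 37.8 -6.4
w9 24.9 6.1
w9 26.8 -6.1
w10 37.5 6.5
w10 37.2 -6.7
w10 24.6 6.8
w10 25.9 -6.0
237 [ 9.2 -0.1  4.7]
240 [ 8.9 -0.1  1.5]
243 [ 9.3 -0.2 -3.1]
246 [ 11.9  -0.2 -12.2]
249 [ 14.   -0.2 -19.9]
252 [ 13.8  -0.2 -22.5]
255 [ 13.7  -0.2 -25.3]
258 [ 12.6  -0.2 -25.8]
261 [ 12.   -0.2 -27.5]
time: 12.08
eef_pos: [0.5801, 0.0832, 0.1496]
orientation: [0.001, 0.699, 0.715, 0.001]
wrist_force: [-0.7, 1.5, 9.7]
finger_gap: 0.0071
[-0.00064237 -0.00064089  0.00087192  0.00037168 -0.00109696  0.0006894 ] [-0.71584926  1.47089656  9.72488906] [0.42535482 0.15746161 0.19544811]
```

```bash
python3 -c "
from station import manip
print(manip.sign_off())"
```

```text
the job is handed in; nothing more can be done
None
```

I took the round-headed key from the dock, put it fully home in the keyway and turned it clockwise to about the stop. I handed the job in at 12.1 s, still gripping it at 120 N and holding it turned. `sign_off` reports no verdict, so success rests on the checks below.

- **Cover:** it was already swung clear of the keyhole, at roughly 1.5 rad, so I left it alone.
- **Key home:** before turning, the key's shoulder met the face plate with about 13 N of upward reaction. In the depth picture after turning, the shoulder still lay at the face plate. The pins did not catch noticeably, so I did not rock the key.
- **Turn:** the fingers turned 1.74 rad. The lock angle itself can't be read directly.
- **Latch tongue:** its tip sits about 37.5 mm behind the keyway, clear of the keeper, which begins at 41 mm. I take that as about 15 mm drawn, working back from the stated 12 mm clearing point. The last extra 2.4° of turn moved it only about 0.5 mm, so it is at or very near its stop.
- **Final state:** the arm was still, with about 10 N of upward reaction from the key seat. The tool centre was about 1 mm from the keyway centre.
- **Other key, tumbler and mug:** the last top view shows the other key in its slot. I did not re-measure the tumbler and mug at the end, but the arm never went near them.

No check failed or disagreed. The vertical wrist moment was noisy (0.12 to 0.20 N m), so I relied on the tongue position instead.

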